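# Push the row of bearing blocks home against the end stop

## Task

The five bearing blocks standing in the channel have to sit against the tall end stop, ready for clamping: push the row along the channel with the fingertips, all five blocks together as one train, until it is fully home against the stop with no gaps. Do not lift or tip any block or let the row come apart on the way, leave everything else on the table where it is, and finish with the hand clear.

Things in the scene. Friction and masses are not known exactly. Their poses are not given: they have to be found in the camera images.
- channel: Straight channel, fixed to the table, open at the top: a dark steel base plate with two low aluminium side walls. 320 mm long along its own y axis, base 70 mm wide; floor 12 mm above the table; side walls 4 mm thick, 40 mm apart inside, tops 26 mm above the table, so the blocks stand 26 mm higher than the walls. Origin: middle of the channel, at table height. Its direction on the table varies by up to 17 degrees.
- end_stop: Bright steel end stop, fixed, a block 70 mm wide, 20 mm thick along the channel, 55 mm tall, closing one end of the channel; which end differs from time to time. Origin: centre of its underside, 170 mm from the channel's middle, so its inner face lies 160 mm from the middle.
- tongue: Flat dark steel run-in plate, fixed, at the channel's other, open end: 70 x 20 mm and 12 mm tall, level with the channel floor, so the channel is open there. Origin: centre of its underside.
- block1: One of five equal bare-aluminium bearing blocks standing in the channel in a touching row, 38 mm across the channel, 28 mm along it, 40 mm tall, about 0.12 kg, with a dark round bearing seat on each side. They slide freely with 1 mm play to each side wall. Origin: centre of its underside, which rests on the channel floor (12 mm above the table); its y axis runs along the channel. Place 1 of 5 in the row, counted from the channel's +y end; an end block.
- block2: One of five equal bare-aluminium bearing blocks standing in the channel in a touching row, 38 mm across the channel, 28 mm along it, 40 mm tall, about 0.12 kg, with a dark round bearing seat on each side. They slide freely with 1 mm play to each side wall. Origin: centre of its underside, which rests on the channel floor (12 mm above the table); its y axis runs along the channel. Place 2 of 5 in the row, counted from the channel's +y end.
- block3: One of five equal bare-aluminium bearing blocks standing in the channel in a touching row, 38 mm across the channel, 28 mm along it, 40 mm tall, about 0.12 kg, with a dark round bearing seat on each side. They slide freely with 1 mm play to each side wall. Origin: centre of its underside, which rests on the channel floor (12 mm above the table); its y axis runs along the channel. Place 3 of 5 in the row, counted from the channel's +y end.
- block4: One of five equal bare-aluminium bearing blocks standing in the channel in a touching row, 38 mm across the channel, 28 mm along it, 40 mm tall, about 0.12 kg, with a dark round bearing seat on each side. They slide freely with 1 mm play to each side wall. Origin: centre of its underside, which rests on the channel floor (12 mm above the table); its y axis runs along the channel. Place 4 of 5 in the row, counted from the channel's +y end.
- block5: One of five equal bare-aluminium bearing blocks standing in the channel in a touching row, 38 mm across the channel, 28 mm along it, 40 mm tall, about 0.12 kg, with a dark round bearing seat on each side. They slide freely with 1 mm play to each side wall. Origin: centre of its underside, which rests on the channel floor (12 mm above the table); its y axis runs along the channel. Place 5 of 5 in the row, counted from the channel's +y end; an end block.
- spare_block: Bystander: a spare bearing block like the five (38 x 28 x 40 mm) standing on the table on the robot's side of the channel. Origin: centre of its underside.
- wheel: Bystander: small rubber robot wheel lying flat on the table on the far side of the channel, 68 mm across, 26 mm tall. Origin: centre of its underside.
- screwdriver: Bystander: screwdriver about 190 mm long lying on the table to the robot's left. Origin: under its middle.
- wrench: Bystander: steel wrench about 160 mm long lying on the table to the robot's right. Origin: under its middle.
- screw_tray: Bystander: shallow grey tray of screws, 70 x 120 mm, 25 mm tall, beyond the channel. Origin: centre of its underside.
- mug: Bystander: white mug, 76 mm across, 85 mm tall, far right. Origin: centre of its underside.
- mouse: Bystander: black computer mouse 100 x 58 mm, 32 mm tall, near right. Origin: centre of its underside.

How it is judged (in metres and radians):
At the end, for the whole second after the job is handed in: All five blocks stand upright on the channel floor, at rest; the leading one is within 2.5 mm of the end stop and none of the others is more than 4 mm short of its place in the closed-up row (((y of end_stop in the frame of channel above 0 m and y of block1 in the frame of channel above 0.1435 m and y of block2 in the frame of channel above 0.114 m and y of block3 in the frame of channel above 0.086 m and y of block4 in the frame of channel above 0.058 m and y of block5 in the frame of channel above 0.03 m) or (y of end_stop in the frame of channel below 0 m and y of block5 in the frame of channel below -0.1435 m and y of block4 in the frame of channel below -0.114 m and y of block3 in the frame of channel below -0.086 m and y of block2 in the frame of channel below -0.058 m and y of block1 in the frame of channel below -0.03 m)) and x of block1 in the frame of channel between -0.004 and 0.004 m and z of block1 in the frame of channel between 0.009 and 0.015 m and angle between each of block1, block2, block3, block4, block5's own z axis and vertical below 0.08 rad and linear speed of each of block1, block2, block3, block4, block5 below 0.01 m/s and x of block2 in the frame of channel between -0.004 and 0.004 m and z of block2 in the frame of channel between 0.009 and 0.015 m and x of block3 in the frame of channel between -0.004 and 0.004 m and z of block3 in the frame of channel between 0.009 and 0.015 m and x of block4 in the frame of channel between -0.004 and 0.004 m and z of block4 in the frame of channel between 0.009 and 0.015 m and x of block5 in the frame of channel between -0.004 and 0.004 m and z of block5 in the frame of channel between 0.009 and 0.015 m); the robot touches nothing.
It fails at once if a bearing block of the row is lifted or tipped out of the channel (raised more than 8 mm, or tilted more than 20 degrees) (z of any of block1, block2, block3, block4, block5 in the frame of channel above 0.02 m or angle between any of block1, block2, block3, block4, block5's own z axis and vertical above 0.35 rad).
It fails at once if the row comes apart: a gap of more than 6 mm opens between neighbours (distance between block1 and block2 above 0.034 m or distance between block2 and block3 above 0.034 m or distance between block3 and block4 above 0.034 m or distance between block4 and block5 above 0.034 m).
It fails at once if a bystander is moved by more than 15 mm (distance of any of spare_block, wheel, screwdriver, wrench, screw_tray, mug, mouse from where it was at the start of the episode above 0.015 m).
It also fails if it takes over 35 s, if anything falls off the work surface, if the arm or the gripper's body presses on something with over 40 N, if the wrist force passes 120 N, or if a joint passes its speed limit or range.

## Robot

A 7-joint arm with a two-finger parallel gripper is mounted at the origin on the work surface. World frame = base frame: x ahead of the robot, y to its left, z up, the work surface at z = 0. Lengths are in mm, angles in rad, forces in N, time in s.
With the tool pointing down it reaches from about 400 to 875 mm from the base axis. Payload 4.4 kg.
Tool frame: the origin (TCP) lies at the very end of the fingers, on their centre line; the grasp point (between the pads) lies 19 mm behind it (grip_depth is the distance from the TCP to the grasp point, in mm); z points along the fingers, y is the direction in which the jaws open and shut (so a half turn about z gives the same grasp; the last joint's range is limited). The gripper opens to 85 mm and grips with 20 to 120 N. Pads are 22 mm wide; open, the fingers measure 114 mm over their backs; the gripper's body (76 mm by 85 mm) begins 54 mm behind the grasp point. The pads swing forward as they close: fully open they stand 13 mm farther back than shut.
Start: joints at [-1.208, 0.628, 0.038, 1.517, -0.027, 0.996, -0.02], TCP at [270.236, 591.177, 231.313] pointing down, gripper open.
Joint ranges: [-3.06, 3.06], [-0.37, 2.12], [-1.25, 1.32], [0.18, 2.47], [-1.1, 4.24], [0.23, 1.98], [-2.94, 2.94]. Speed limits (rad/s): [2.57, 2.57, 3.14, 3.14, 3.14, 3.14, 3.14].

## Interface

Orientations are given as [roll, pitch, yaw] about the fixed x, y, z axes, in that order (R = Rz(yaw) Ry(pitch) Rx(roll)).
In Python, from cell import read_state, get_image, finish_job, recognise, outline_of, grip_depth gives the robot as it stands. The module is installed in compiled form; this text tells all that it offers.
- The arm moves only by the tool send_rows, never from a script. Its argument "rows" is a list of rows, each a list of 5 numbers: the gripper command: -1 is shut, 1 is fully open, values between are in proportion, then the shift along the tool's x, y, z in m, then the turn about the tool's z in rad. In form: [[claw, tx, ty, tz, roll], ...]. A call has 1 to 12 rows; each row shifts and turns the pose as measured when the row begins, along the tool's axes as they then stand; what a row does not reach is not made up. A row lasts 1/12 s, in which the tool goes at most 41.7 mm and 7.16 degrees, less where a joint would pass 70% of its speed; a pose out of reach is approached as far as the arm can. A call with a gripper value outside its range is refused whole. The fingers move at their own pace and stop on an object; the grip force is fixed at half the most. Time passes only in rows, so rows that do not move let the fingers close. It gives the time, the measured TCP pose, the force and the opening at its end, in the units of the state.
- read_state(): the state, without advancing time (a new reading comes with each control period).
- get_image(name): name is "scene" or "top" or "wrist"; returns a dict with "image" (480x640x3 uint8, blue, green, red), "z_map" (480x640 float32, mm along the optical axis (not along the pixel's ray), 0 where there is no reading), "K" (3x3 intrinsics, pixels), "R" (3x3) and "t" (3): a world point X has camera coordinates R X + t; the wrist camera has in their place "tool_from_camera" (4x4, takes a point from camera to tool coordinates, whose origin is the TCP and whose axes are the flange's). Camera axes: x right, y down, z forward; pixel columns grow to the right and rows downward; lengths in mm; the calibration is good to about 2 mm. A picture is of the moment at which its call begins: read the wrist's pose just before it.
- finish_job(): hands the job in, once; it reports no verdict.
Trained networks look in a picture, given as the dict that the camera call returned (one of the last four; its "shot" number tells which), for a name from the list of things; names that differ only in an ending like _2 or _b are one class to them, and where a whole thing is asked for, a point or a joint stands for the part that bears it (a point fixed in the world has none). Each returns a list of dicts, best first, with "score" (0 to 1); they miss things now and then, are a little off and sometimes report something else, mostly with a low value. They report only what shows in the picture. A call takes as long as a camera call.
- recognise(picture, query): "box" ([left, top, right, bottom] in pixels, round what is visible of it).
- outline_of(picture, query): "mask" (480x640 bool, what is visible of it) and "box" ([left, top, right, bottom] in pixels, round what is visible of it).
The state is a dict: "clock": time; "qpos": joint angles; "qd": joint speeds; "tau": joint torques, N m; "eef_pos": TCP position; "tool_rot": TCP orientation; "force": force on the tool from outside, world axes, zero at the start; "torque": the same for the moment, N m; "width": finger opening in mm.
Only numpy, scipy, OpenCV 4.12 (cv2) and the standard library are available. Lean on these libraries where they do the work, as an engineer would, in place of code of your own. Each camera call takes 0.05 s, during which the arm holds its last target.

## Working session

There is one attempt and no reset: what is moved stays moved. The work goes in short steps, Python scripts to look and compute and a tool call to move; the robot and the scene stay as the last step left them, time stands still between calls to the robot, and variables do not carry over. Pictures are saved under pics/ and viewed, and the job is handed in when it is done.

Besides the shell and the picture viewer there is one more tool, called after "Request:" by a JSON object that holds its "fn" and its "kwargs". send_rows: Moves the arm, as the interface text tells. Its arguments: {"type":"object","properties":{"rows":{"type":"array"}},"required":["rows"]}

```bash
mkdir -p pics; python3 - <<'E'
from cell import *
import cv2,numpy as np
s=read_state();print({k:np.round(v,3) for k,v in s.items()})
for n in("top","scene"):
    p=get_image(n);cv2.imwrite(f"pics/{n}0.png",p["image"]);print(n,p["K"],p["R"],p["t"])
    for q in("end_stop","tongue","channel","spare_block","block1","wheel","screwdriver","wrench","screw_tray"):
        r=recognise(p,q);print(q,[(np.round(d["box"]).astype(int).tolist(),round(d["score"],2)) for d in r[:6]])
E
```

```text
{'clock': np.float64(0.0), 'qpos': array([-1.208,  0.629,  0.038,  1.518, -0.027,  0.996, -0.02 ]), 'qd': array([-0.   ,  0.   ,  0.   , -0.001, -0.001,  0.001,  0.   ]), 'tau': array([-0.0000e+00, -5.6342e+01,  1.2260e+00, -1.9345e+01,  1.1000e-02,
        1.0000e-02, -0.0000e+00]), 'eef_pos': array([269.932, 590.599, 230.39 ]), 'tool_rot': array([-3.14 ,  0.   ,  2.713]), 'force': array([ 0.333,  0.211, -0.294]), 'torque': array([0.005, 0.073, 0.013]), 'width': np.float64(85.015)}
top [[576.65755712   0.         323.68330568]
 [  0.         576.65755712 243.22004174]
 [  0.           0.           1.        ]] [[ 0.017323   -0.99984909 -0.00130771]
 [-0.97954227 -0.01670888 -0.20054366]
 [ 0.20049154  0.00475498 -0.97968389]] [ -26.57596604  562.17439451 1075.67593622]
end_stop [([254, 250, 265, 291], 0.93)]
tongue [([353, 202, 386, 238], 0.75), ([421, 246, 431, 281], 0.7)]
channel [([263, 250, 422, 288], 0.76)]
spare_block [([373, 294, 393, 319], 0.63), ([338, 255, 352, 277], 0.39)]
block1 [([312, 255, 326, 277], 0.8), ([356, 252, 370, 278], 0.62), ([369, 252, 384, 278], 0.61), ([3
[... 436 characters left out ...]
0.01193327]
 [ 0.80759448 -0.22742087 -0.54412398]
 [-0.51984497  0.16116611 -0.83891995]] [-137.93551318 -444.67935003 1321.85650227]
end_stop [([352, 181, 374, 217], 0.67)]
tongue [([195, 233, 214, 266], 0.86), ([140, 164, 177, 206], 0.65)]
channel [([208, 194, 362, 259], 0.68)]
spare_block [([231, 191, 248, 216], 0.89)]
block1 [([287, 203, 301, 228], 0.83), ([248, 213, 263, 241], 0.73), ([271, 205, 293, 229], 0.69), ([294, 199, 318, 222], 0.68), ([258, 209, 280, 237], 0.59), ([89, 233, 115, 302], 0.32)]
wheel [([253, 252, 290, 288], 0.63)]
screwdriver [([459, 154, 500, 225], 0.67)]
wrench [([90, 233, 115, 304], 0.65)]
screw_tray [([298, 314, 371, 368], 0.63), ([286, 204, 302, 229], 0.29)]
```

```bash
cat > h.py <<'E'
import numpy as np,cv2
from cell import *
def cloud(p):
    z=p["z_map"];K=p["K"];v,u=np.mgrid[:480,:640]
    c=np.stack([(u-K[0,2])/K[0,0]*z,(v-K[1,2])/K[1,1]*z,z],-1)
    w=(c-p["t"])@p["R"]; w[z==0]=np.nan
    return w
E
python3 - <<'E'
from h import *
p=get_image("top");im=p["image"]
cv2.imwrite("pics/t1.png",cv2.resize(im[190:340,230:450],None,fx=3.6,fy=3.6,interpolation=cv2.INTER_CUBIC))
w=cloud(p)
def show(n,m):
    q=w[m&np.isfinite(w[...,0])];print(n,len(q),np.round(np.median(q,0),1),np.round(np.percentile(q,[2,98],axis=0),1).tolist())
for n in("end_stop","tongue","spare_block","wheel"):
    for r in outline_of(p,n)[:2]: print(r["score"]);show(n,r["mask"])
# tops of blocks: z 47..56
roi=np.zeros((480,640),bool);roi[235:330,245:440]=1
m=roi&(w[...,2]>45)&(w[...,2]<60)
n,l,st,c=cv2.connectedComponentsWithStats(m.astype(np.uint8))
for i in range(1,n):
    if st[i,4]>30: 
        show(i,l==i); q=w[l==i][:,:2]; print(st[i], cv2.minAreaRect(q.astype(np.float32)))
m=roi&(w[...,2]>8)&(w[...,2]<34)
show("ch",m);n,l,st,c=cv2.connectedComponentsWithStats(m.astype(np.uint8))
for i in range(1,n):
    if st[i,4]>100: print(st[i],cv2.minAreaRect(w[l==i][:,:2].astype(np.float32)))
E
```

```text
0.93
end_stop 473 [509.2 113.5  53.5] [[477.1, 104.3, -0.3], [550.2, 128.2, 58.4]]
0.82
tongue 312 [ 531.8 -223.4   10.9] [[497.3, -232.5, 5.9], [565.1, -213.8, 15.6]]
0.17
tongue 310 [ 523.7 -120.    51. ] [[505.7, -133.9, 20.8], [544.1, -106.3, 55.6]]
0.77
spare_block 322 [ 445.1 -134.9   38.8] [[426.7, -150.4, 0.6], [466.3, -121.0, 43.3]]
0.16
spare_block 332 [517.3 -35.7  50.9] [[500.3, -49.7, 23.6], [538.4, -22.0, 55.4]]
0.59
wheel 903 [ 618.1 -106.    25.1] [[587.9, -136.6, 2.5], [650.6, -75.6, 29.9]]
1 368 [509.9 115.   54.1] [[477.9, 104.8, 46.4], [545.1, 124.9, 58.4]]
[251 250  11  37 368] ((512.3450317382812, 114.99490356445312), (70.68248748779297, 19.586658477783203), 2.566774368286133)
2 1400 [521.6 -63.4  51.3] [[502.2, -131.4, 46.8], [541.6, 3.2, 55.5]]
[ 312  254   72   22 1400] ((521.7434692382812, -64.0604019165039), (39.477928161621094, 139.88209533691406), 3.3538105487823486)
ch 4121 [517.1 -62.3  12.1] [[481.0, -228.5, 8.4], [561.3, 104.0, 28.6]]
[ 253  248  179   41 4056] ((521.6197509765625, -55.37701416015625), (70.9997787475586, 357.6986083984375), 3.2427518367767334)
```

View pics/t1.png

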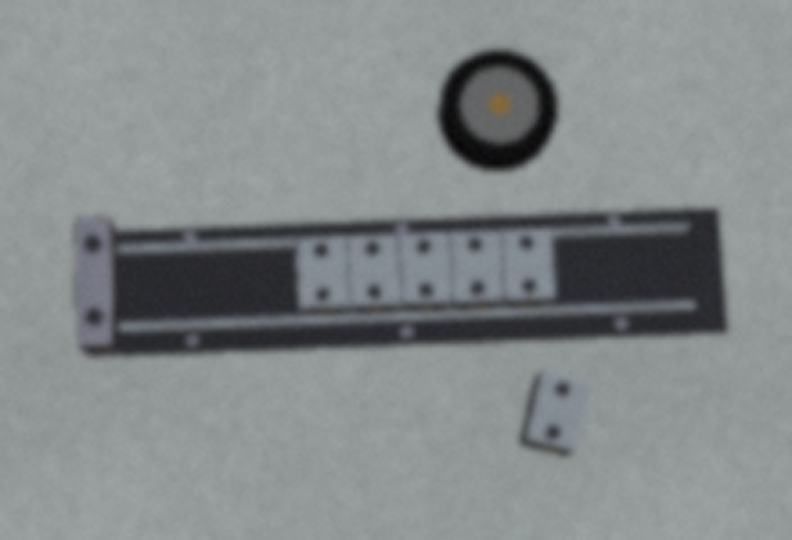

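View pics/top0.png

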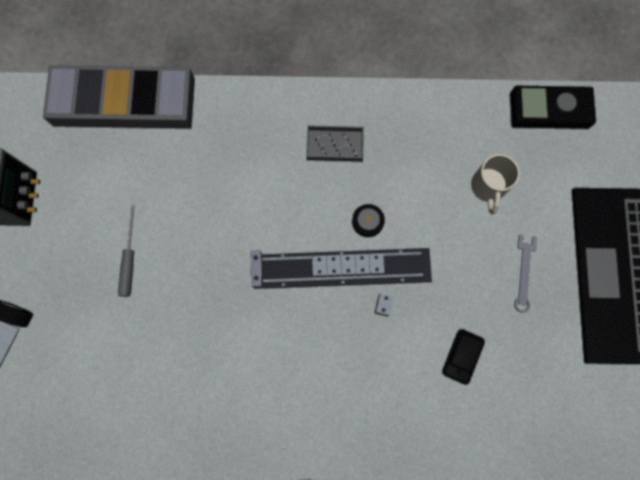

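Top view: the end stop is at the left (px 258,268), which is world +y, and the tongue is at the right. The row runs px 312–384 at about v=265, and the spare block and wheel are clear of the channel. The channel axis is u≈(-0.057, 0.998), and the row's back face is about 79 mm behind the channel middle. First I'll shut the fingers and turn the tool.

Request:
{"fn": "send_rows", "kwargs": {"rows": [[-1, 0, 0, 0, 0.12], [-1, 0, 0, 0, 0.12], [-1, 0, 0, 0, 0.12], [-1, 0, 0, 0, 0.12], [-1, 0, 0, 0, 0.12], [-1, 0, 0, 0, 0.12], [-1, 0, 0, 0, 0.12], [-1, 0, 0, 0, 0.12], [-1, 0, 0, 0, 0.12]]}}

```text
clock: 2.0
eef_pos: [270.2, 591.4, 231.7]
tool_rot: [-3.14, -0.001, 1.591]
force: [0.7, 0.9, -0.5]
width: -0.3
```

Request:
{"fn": "send_rows", "kwargs": {"rows": [[-1, -0.02, 0.027, 0, -0.03], [-1, -0.03, 0.027, 0, 0], [-1, -0.03, 0.027, 0, 0], [-1, -0.03, 0.027, 0, 0], [-1, -0.03, 0.027, 0, 0], [-1, -0.03, 0.027, 0, 0], [-1, -0.03, 0.027, 0, 0], [-1, -0.03, 0.026, 0, 0], [-1, -0.04, 0, 0, 0], [-1, -0.04, 0, 0, 0], [-1, -0.04, 0, 0, 0], [-1, -0.04, 0, 0, 0]]}}

```text
clock: 3.0
eef_pos: [511.1, 213.6, 225.8]
tool_rot: [3.14, -0.011, 1.643]
force: [0.6, -0.6, 0.3]
width: 0.1
```

Request:
{"fn": "send_rows", "kwargs": {"rows": [[-1, -0.04, 0, 0, 0], [-1, -0.04, 0, 0, 0], [-1, -0.04, 0, 0, 0], [-1, -0.04, 0, 0, 0], [-1, -0.04, 0, 0, 0], [-1, -0.04, 0, 0, 0], [-1, -0.04, 0, 0, 0], [-1, -0.03, 0, 0, 0], [-1, 0, 0, 0, 0]]}}

```text
clock: 3.75
eef_pos: [532.9, -120.0, 224.9]
tool_rot: [3.133, -0.005, 1.632]
force: [0.6, -0.3, 0.4]
width: 0.2
```

Request:
{"fn": "send_rows", "kwargs": {"rows": [[-1, -0.025, -0.004, 0.02, 0], [-1, -0.018, -0.004, 0.03, 0], [-1, 0, 0, 0.03, 0], [-1, 0, 0, 0.03, 0], [-1, 0, 0, 0.02, 0], [-1, 0, 0, 0, 0], [-1, 0, 0, 0, 0]]}}

```text
clock: 4.33
eef_pos: [533.0, -167.9, 92.8]
tool_rot: [3.123, -0.002, 1.627]
force: [0.7, -0.3, 0.3]
width: 0.0
```

```bash
python3 - <<'E'
from h import *
s=read_state();print(s["eef_pos"],s["tool_rot"])
for n in("top","scene","wrist"):
    p=get_image(n);cv2.imwrite(f"pics/{n}2.png",p["image"])
    if n=="top":cv2.imwrite("pics/t2.png",cv2.resize(p["image"][190:340,230:450],None,fx=3.6,fy=3.6,interpolation=cv2.INTER_CUBIC))
    if n=="scene":cv2.imwrite("pics/s2.png",cv2.resize(p["image"][120:300,180:400],None,fx=3.3,fy=3.3,interpolation=cv2.INTER_CUBIC))
    if n=="wrist":print(p["tool_from_camera"],p["K"])
E
```

```text
[ 533.01591693 -167.85994608   92.83865735] [ 3.12313711e+00 -2.37302960e-03  1.62662747e+00]
[[-8.63092157e-04 -9.57332471e-01 -2.88987534e-01  7.37200094e+01]
 [ 9.99999487e-01 -6.73304929e-04 -7.56140033e-04  1.25046378e-01]
 [ 5.29300675e-04 -2.88988039e-01  9.57332561e-01 -1.42424840e+02]
 [ 0.00000000e+00  0.00000000e+00  0.00000000e+00  1.00000000e+00]] [[363.59285788   0.         315.86229343]
 [  0.         363.59285788 230.60783504]
 [  0.           0.           1.        ]]
```

View pics/s2.png

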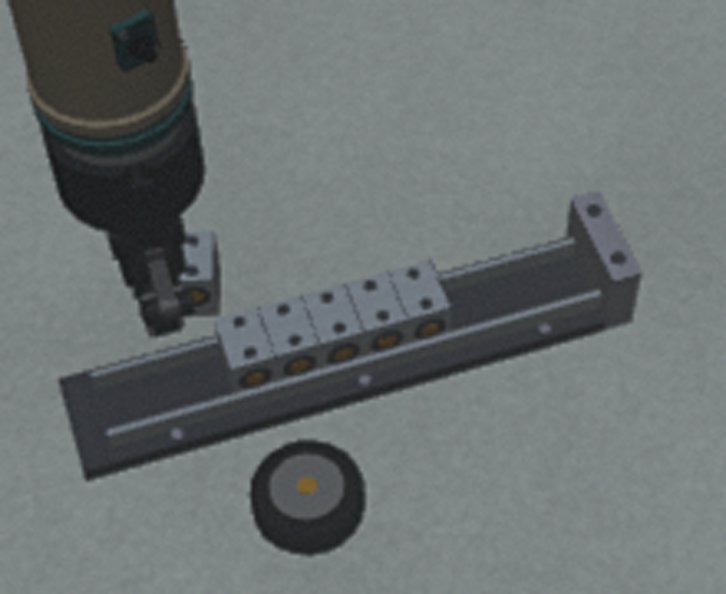

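View pics/wrist2.png

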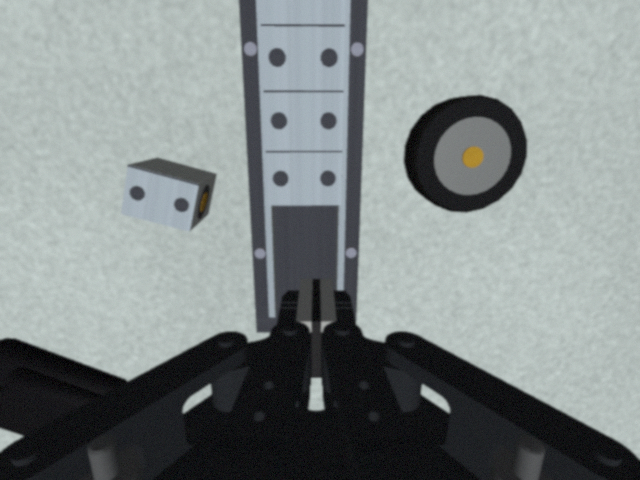

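```bash
cat >> h.py <<'E'
def wc(p):
    z=p["z_map"];K=p["K"];v,u=np.mgrid[:480,:640];T=p["tool_from_camera"]
    c=np.stack([(u-K[0,2])/K[0,0]*z,(v-K[1,2])/K[1,1]*z,z],-1)
    w=c@T[:3,:3].T+T[:3,3]; w[z==0]=np.nan
    return w
E
python3 - <<'E'
from h import *
p=get_image("wrist");w=wc(p)
roi=np.zeros((480,640),bool);roi[0:212,225:380]=1
z=w[...,2]
for zz in(30,40,50,60,66,80,90):print(zz,(roi&(abs(z-zz)<5)).sum())
m=roi&(z>34)&(z<48)
q=w[m];print(np.percentile(q,[0.5,2,50,98,99.5],axis=0).round(1))
print(cv2.minAreaRect(q[:,:2].astype(np.float32)))
m=np.zeros_like(m);m[0:270,225:380]=1
m&=(z>75)&(z<86);q=w[m];r=cv2.minAreaRect(q[:,:2].astype(np.float32));print(r,cv2.boxPoints(r))
# rows of block tops: lateral extents
for v in(30,100,170,200,240,255):
    rr=w[v,225:400];
    for a,b in((36,47),(60,71),(72,86)):
        k=(rr[:,2]>a)&(rr[:,2]<b)
        if k.sum()>1:print(v,a,np.round([np.nanmean(rr[k,0]),rr[k,1].min(),rr[k,1].max(),np.median(rr[k,2])],1))
E
```

```text
30 0
40 16162
50 11
60 0
66 1835
80 7235
90 4676
[[ 32.7 -25.6  40.6]
 [ 34.4 -25.   41. ]
 [ 84.2  -6.8  42.5]
 [124.   11.4  44. ]
 [125.2  12.   44.4]]
((78.95022583007812, -6.84705924987793), (93.97297668457031, 38.19241714477539), 0.1691947728395462)
((57.695579528808594, -7.737422943115234), (158.34042358398438, 70.31806182861328), 0.04042613133788109) [[-21.499424  27.36574 ]
 [-21.44981  -42.952305]
 [136.89058  -42.840584]
 [136.84097   27.477459]]
30 36 [113.4 -25.5  12.1  42.7]
30 60 [118.9 -31.1  16.2  68.7]
30 72 [121.9 -42.6  26.7  82.5]
100 36 [ 83.3 -25.6  12.1  42.5]
100 60 [ 84.6 -30.8  16.5  68.4]
100 72 [ 85.4 -42.2  27.1  82.3]
170 36 [ 49.9 -25.7  11.8  42.2]
170 60 [ 46.6 -30.9  16.3  68.7]
170 72 [ 44.8 -42.4  26.5  82.1]
200 36 [ 34.5 -25.8  12.   42.6]
200 60 [ 29.  -31.1  16.   68.5]
200 72 [ 25.9 -42.8  26.6  82.6]
240 60 [  4.1 -30.9  16.   68.2]
240 72 [ -0.5 -42.9  26.7  82.3]
255 60 [ -5.7 -31.4  16.2  68.5]
255 72 [-10.7 -42.7  26.5  82.3]
```

The scene and wrist views show the closed fingers behind the row, over the channel's open end (wrist px ~316,290). The channel centre is about 7 mm to tool −y, and the yaw is aligned. I'll shift over and then descend between the walls.

Request:
{"fn": "send_rows", "kwargs": {"rows": [[-1, 0, -0.004, 0, 0], [-1, 0, -0.003, 0, 0], [-1, 0, 0, 0.015, 0], [-1, 0, 0, 0.015, 0], [-1, 0, 0, 0, 0], [-1, 0, 0, 0, 0]]}}

```text
clock: 5.03
eef_pos: [531.2, -168.9, 70.5]
tool_rot: [3.108, 0.003, 1.629]
force: [0.2, -0.0, -0.2]
width: 0.1
```

```bash
python3 - <<'E'
from h import *
s=read_state();print(s["eef_pos"],s["tool_rot"])
p=get_image("wrist");cv2.imwrite("pics/w3.png",p["image"]);w=wc(p);z=w[...,2]
print(np.nanmedian(z[0:150,280:350]))
d=92.8-s["eef_pos"][2]
for v in(30,100,150,200,240,255):
    rr=w[v,200:430]
    for a,b in((36,47),(60,71),(72,86)):
        k=(rr[:,2]>a-d)&(rr[:,2]<b-d)
        if k.sum()>1:print(v,a,np.round([np.nanmean(rr[k,0]),rr[k,1].min(),rr[k,1].max(),(rr[k,1].min()+rr[k,1].max())/2,np.median(rr[k,2])],1))
E
```

```text
[ 531.17975979 -168.94616091   70.5153383 ] [3.10787247e+00 2.58143706e-03 1.62878510e+00]
18.42564975102883
30 36 [108.1 -21.9  15.6  -3.1  18.4]
30 60 [113.7 -27.9  19.7  -4.1  44.1]
30 72 [116.4 -39.1  30.   -4.5  56.8]
100 36 [ 82.  -21.8  15.5  -3.1  18.5]
100 60 [ 83.4 -27.9  19.6  -4.1  43.7]
100 72 [ 84.1 -39.2  29.9  -4.7  58. ]
150 36 [ 61.6 -22.4  15.5  -3.5  18.4]
150 60 [ 59.7 -27.9  19.4  -4.3  43.8]
150 72 [ 58.7 -39.7  58.6   9.5  58.4]
200 36 [ 39.6 -22.3  15.4  -3.4  18.5]
200 60 [ 34.  -28.1  19.6  -4.3  44.6]
200 72 [ 31.  -65.6  30.2 -17.7  58.7]
240 60 [ 11.9 -28.   19.1  -4.4  45. ]
240 72 [  7.4 -39.9  29.8  -5.   58.4]
255 60 [  3.2 -28.5  19.3  -4.6  44.6]
255 72 [ -1.9 -39.7  29.5  -5.1  58.5]
```

View pics/w3.png

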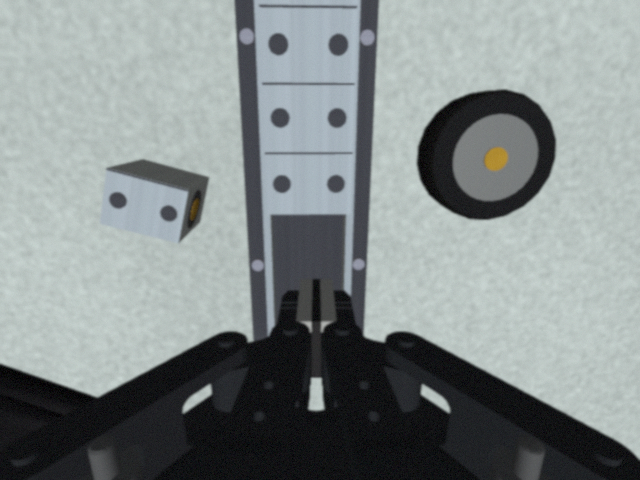

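Request:
{"fn": "send_rows", "kwargs": {"rows": [[-1, 0, -0.005, 0, 0], [-1, 0, -0.002, 0, 0], [-1, 0, 0, 0.01, 0], [-1, 0, 0, 0.01, 0], [-1, 0, 0, 0.005, 0], [-1, 0, 0, 0, 0]]}}

```text
clock: 5.58
eef_pos: [525.7, -169.9, 46.1]
tool_rot: [3.104, 0.004, 1.629]
force: [0.2, 0.0, -0.3]
width: 0.1
```

```bash
cat > m.py <<'E'
from h import *
s=read_state();print(s["eef_pos"],s["tool_rot"],s["force"])
p=get_image("wrist");w=wc(p);cv2.imwrite("pics/w4.png",p["image"])
d=92.8-s["eef_pos"][2]
for v in(30,100,150,200,240,255):
    rr=w[v,200:430]
    for a,b in((36,47),(60,71)):
        k=(rr[:,2]>a-d)&(rr[:,2]<b-d)
        if k.sum()>1:print(v,a,np.round([np.nanmean(rr[k,0]),rr[k,1].min(),rr[k,1].max(),(rr[k,1].min()+rr[k,1].max())/2,np.median(rr[k,2])],1))
E
python3 m.py
```

```text
[ 525.65891008 -169.9494229    46.07923519] [3.10352033 0.00420101 1.62873964] [ 0.22557198  0.03776158 -0.27729928]
30 36 [102.9 -15.6  22.2   3.3  -6.2]
30 60 [108.4 -21.8 -19.  -20.4  19.2]
100 36 [ 80.8 -15.8  22.    3.1  -6. ]
100 60 [ 82.1 -21.5 -19.1 -20.3  19.4]
150 36 [ 63.5 -15.7  21.8   3.1  -5.7]
150 60 [ 61.5 -21.7 -19.3 -20.5  19.8]
200 36 [ 44.7 -15.9  21.6   2.9  -6. ]
200 60 [ 39.3 -21.7 -19.4 -20.6  19.7]
240 60 [ 19.9 -21.9  25.7   1.9  20.3]
255 60 [ 12.3 -21.7  25.7   2.   20.7]
```

Request:
{"fn": "send_rows", "kwargs": {"rows": [[-1, 0, 0.002, 0, 0], [-1, 0, 0, 0.008, 0], [-1, 0, 0, 0.008, 0], [-1, 0, 0, 0.006, 0], [-1, 0, 0, 0, 0]]}}

```text
clock: 6.05
eef_pos: [529.4, -170.0, 22.1]
tool_rot: [3.103, 0.005, 1.629]
force: [-0.1, 0.6, -0.5]
width: 0.6
```

```bash
python3 m.py
```

```text
[ 529.42942669 -169.99254879   22.06570958] [3.10294413 0.00451395 1.62898748] [-0.14597914  0.55517223 -0.5026374 ]
30 36 [ 97.8 -18.7  19.4   0.3 -30.1]
30 60 [103.1 -24.5 -23.1 -23.8  -5.4]
100 36 [ 79.5 -18.5  19.1   0.3 -30.3]
100 60 [ 80.8 -24.4 -22.9 -23.6  -5.5]
150 36 [ 65.3 -18.4  19.2   0.4 -30.2]
150 60 [ 63.4 -24.6 -23.3 -24.   -5.3]
200 36 [ 49.9 -18.7  19.2   0.2 -30.1]
200 60 [ 44.6 -24.6 -23.5 -24.1  -4.7]
240 36 [ 36.6 -18.5  19.1   0.3 -29.9]
240 60 [ 28.4 -24.5 -23.4 -24.   -5.3]
255 60 [ 21.5 -24.5  22.9  -0.8  -3.7]
```

View pics/w4.png

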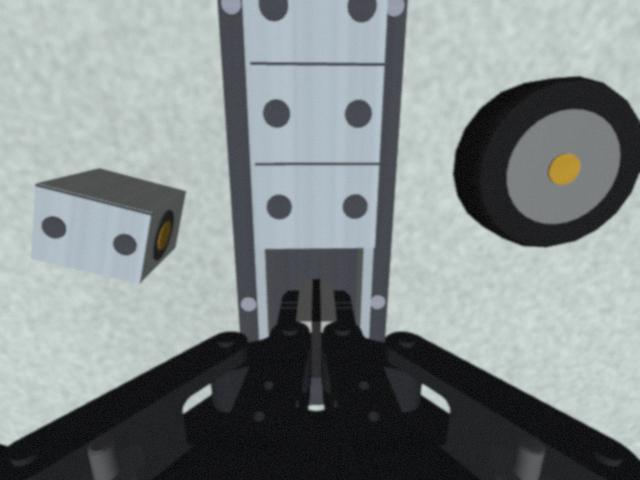

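Centred between the walls at tip z=22, with about 24 mm to go before contact. Approaching now.

Request:
{"fn": "send_rows", "kwargs": {"rows": [[-1, 0.005, 0, 0, 0], [-1, 0.005, 0, 0, 0], [-1, 0.005, 0, 0, 0], [-1, 0.003, 0, 0, 0], [-1, 0.002, 0, 0, 0], [-1, 0, 0, 0, 0]]}}

```text
clock: 6.6
eef_pos: [528.4, -147.4, 22.8]
tool_rot: [3.102, 0.004, 1.63]
force: [0.1, -0.4, -1.1]
width: 0.1
```

```bash
python3 m.py|egrep -v "^(30|150) "
```

```text
[ 528.39421447 -147.36159637   22.75688573] [3.10225103 0.0042524  1.62956353] [ 0.05101342 -0.35278824 -1.10068773]
100 36 [ 79.6 -18.8  18.9   0.1 -29.7]
100 60 [ 80.9 -24.7 -23.6 -24.1  -4.3]
200 36 [ 49.7 -19.   19.   -0.  -29.3]
200 60 [ 44.4 -24.8 -23.3 -24.   -4.1]
240 36 [ 36.3 -18.6  18.9   0.1 -29.2]
240 60 [ 28.2 -24.8 -23.5 -24.1  -4.5]
255 36 [ 31.1 -18.6  18.8   0.1 -29.3]
255 60 [ 21.6 -25.1 -23.3 -24.2  -3.9]
```

Request:
{"fn": "send_rows", "kwargs": {"rows": [[-1, 0.002, 0, 0, 0], [-1, 0.002, 0, 0, 0], [-1, 0.002, 0, 0, 0], [-1, 0.003, 0, 0, 0], [-1, 0.003, 0, 0, 0], [-1, 0.003, 0, 0, 0], [-1, 0.003, 0, 0, 0], [-1, 0.003, 0, 0, 0], [-1, 0.003, 0, 0, 0], [-1, 0.003, 0, 0, 0], [-1, 0.002, 0, 0, 0], [-1, 0.001, 0, 0, 0]]}}

```text
clock: 7.65
eef_pos: [527.6, -121.0, 23.1]
tool_rot: [3.098, 0.012, 1.624]
force: [0.4, -4.2, -0.8]
width: 0.1
```

```bash
python3 m.py|egrep -v "^(30|150) "; python3 - <<'E'
from h import *
p=get_image("top")
cv2.imwrite("pics/t4.png",cv2.resize(p["image"][190:340,230:450],None,fx=3.6,fy=3.6,interpolation=cv2.INTER_CUBIC))
E
```

```text
[ 527.64855185 -120.98462024   23.13956558] [3.09845232 0.01249359 1.62404885] [ 0.35258787 -4.20362645 -0.79385546]
100 36 [ 79.5 -19.   18.6  -0.2 -30. ]
100 60 [ 80.9 -26.  -23.9 -24.9  -4.5]
200 36 [ 49.8 -19.3  18.7  -0.3 -29.5]
200 60 [ 44.4 -25.8 -23.9 -24.9  -4.4]
240 36 [ 36.4 -19.   18.5  -0.3 -29.3]
240 60 [ 28.  -26.  -23.9 -25.   -3.9]
255 36 [ 31.1 -18.9  18.4  -0.2 -29.1]
255 60 [ 21.7 -25.9 -23.9 -24.9  -4.2]
```

View pics/t4.png

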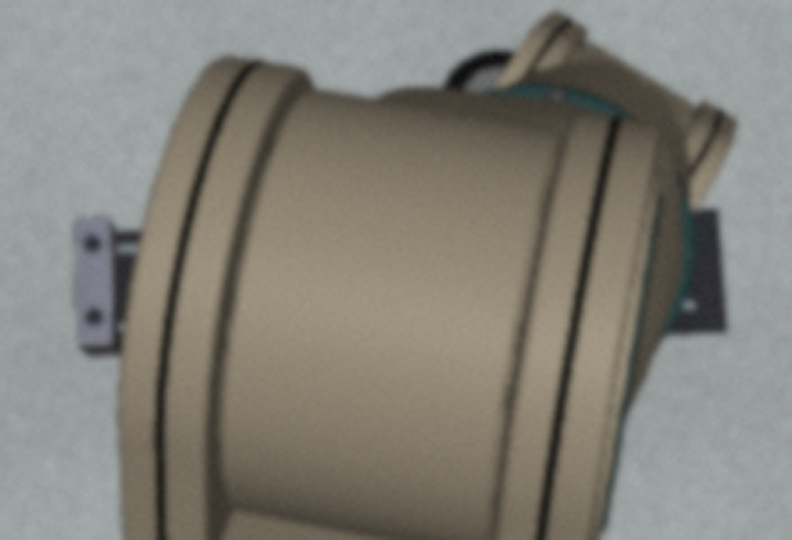

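View pics/w4.png

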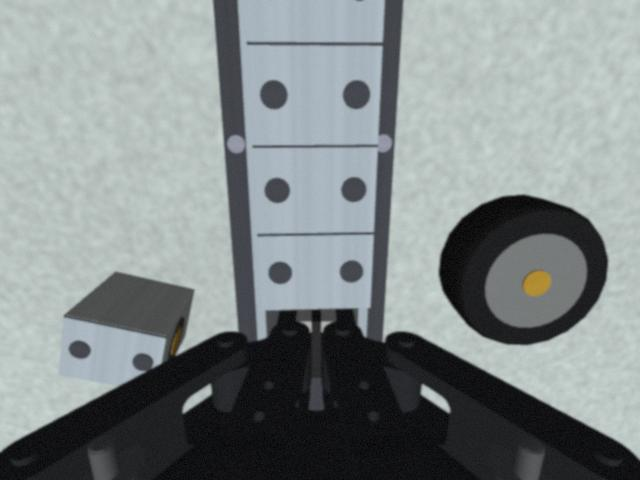

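In contact: the push force is about 4 N and the row is still closed up. Carrying on along the channel.

Request:
{"fn": "send_rows", "kwargs": {"rows": [[-1, 0.002, 0, 0, -0.003], [-1, 0.003, -0.0003, 0, -0.002], [-1, 0.003, -0.0003, 0, 0], [-1, 0.003, 0, 0, 0], [-1, 0.003, 0, 0, 0], [-1, 0.003, 0, 0, 0], [-1, 0.003, 0, 0, 0], [-1, 0.003, 0, 0, 0], [-1, 0.003, 0, 0, 0], [-1, 0.003, 0, 0, 0], [-1, 0.002, 0, 0, 0], [-1, 0.001, 0, 0, 0]]}}

```text
clock: 8.75
eef_pos: [525.4, -87.0, 23.0]
tool_rot: [3.097, 0.014, 1.628]
force: [0.1, -3.4, 0.8]
width: -0.2
```

```bash
python3 m.py|egrep -v "^(30|150) "
```

```text
[525.38930876 -86.99107774  23.02084711] [3.09728172 0.01400548 1.62821307] [ 0.13818777 -3.43818753  0.79728712]
100 36 [ 79.5 -18.6  19.    0.2 -30.1]
100 60 [ 80.9 -25.1 -23.7 -24.4  -4.3]
200 36 [ 49.8 -18.7  18.8   0.1 -29.7]
200 60 [ 44.5 -25.4 -23.4 -24.4  -4.8]
240 36 [ 36.4 -18.7  18.8   0.  -29.3]
240 60 [ 28.3 -25.1 -23.4 -24.2  -5.1]
255 36 [ 31.1 -18.9  18.8  -0.1 -29.3]
255 60 [ 21.6 -25.3 -24.1 -24.7  -4. ]
```

Good; about 41 mm remain, so I'll go 30 mm and then finish gently.

Request:
{"fn": "send_rows", "kwargs": {"rows": [[-1, 0.002, 0, 0, 0], [-1, 0.003, 0, 0, 0], [-1, 0.003, 0, 0, 0], [-1, 0.003, 0, 0, 0], [-1, 0.003, 0, 0, 0], [-1, 0.003, 0, 0, 0], [-1, 0.003, 0, 0, 0], [-1, 0.003, 0, 0, 0], [-1, 0.002, 0, 0, 0], [-1, 0.002, 0, 0, 0], [-1, 0.001, 0, 0, 0]]}}

```text
clock: 9.72
eef_pos: [523.9, -57.3, 23.0]
tool_rot: [3.096, 0.015, 1.627]
force: [-0.1, -3.2, 1.3]
width: -0.2
```

```bash
python3 m.py|egrep -v "^(30|150) "
```

```text
[523.9487367  -57.29870336  22.98999515] [3.09619394 0.01536868 1.62685904] [-0.11599847 -3.167123    1.34860894]
100 36 [ 79.5 -18.9  18.6  -0.2 -30.2]
100 60 [ 80.8 -25.5 -24.  -24.7  -5.2]
200 36 [ 49.8 -19.1  18.6  -0.2 -29.8]
200 60 [ 44.4 -25.5 -23.8 -24.7  -4.2]
240 36 [ 36.4 -19.2  18.7  -0.2 -29.3]
240 60 [ 28.2 -25.4 -23.8 -24.6  -4.6]
255 36 [ 31.1 -19.   18.8  -0.1 -29.3]
255 60 [ 21.7 -25.4 -23.9 -24.7  -4.1]
```

View pics/w4.png

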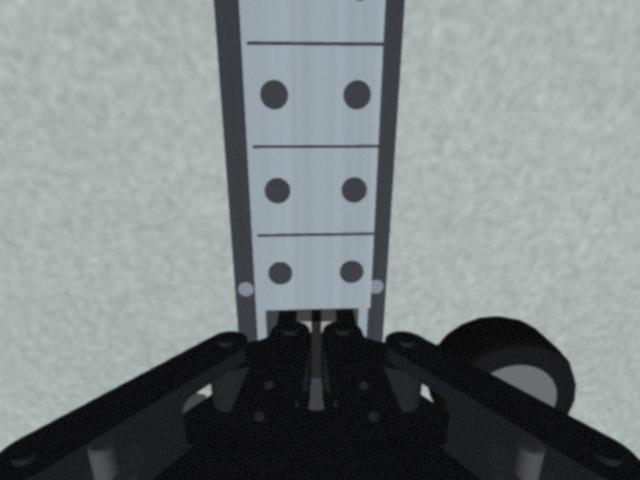

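The row is still tight. Moving on slowly and watching the force.

Request:
{"fn": "send_rows", "kwargs": {"rows": [[-1, 0.0015, -0.0002, 0, 0], [-1, 0.002, 0, 0, 0], [-1, 0.002, 0, 0, 0], [-1, 0.0015, 0, 0, 0], [-1, 0.001, 0, 0, 0]]}}

```text
clock: 10.18
eef_pos: [523.4, -49.4, 23.0]
tool_rot: [3.096, 0.016, 1.626]
force: [-0.2, -5.0, 1.8]
width: -0.4
```

Request:
{"fn": "send_rows", "kwargs": {"rows": [[-1, 0.0015, 0, 0, 0], [-1, 0.0015, 0, 0, 0], [-1, 0.001, 0, 0, 0]]}}

```text
clock: 10.43
eef_pos: [523.3, -47.7, 23.1]
tool_rot: [3.095, 0.019, 1.624]
force: [-0.2, -6.2, 0.8]
width: -0.0
```

Request:
{"fn": "send_rows", "kwargs": {"rows": [[-1, 0.002, 0, 0, 0], [-1, 0.002, 0, 0, 0]]}}

```text
clock: 10.6
eef_pos: [523.3, -47.7, 23.1]
tool_rot: [3.093, 0.025, 1.62]
force: [0.5, -8.3, 1.8]
width: -0.0
```

Request:
{"fn": "send_rows", "kwargs": {"rows": [[-1, 0.003, 0, 0, 0], [-1, 0.003, 0, 0, 0]]}}

```text
clock: 10.77
eef_pos: [523.4, -48.0, 23.2]
tool_rot: [3.091, 0.032, 1.614]
force: [-0.9, -10.8, 0.7]
width: -0.3
```

The TCP has stopped at y≈−48 while the force climbs to 11 N, which fits the row being home. Backing straight off, then up to look.

Request:
{"fn": "send_rows", "kwargs": {"rows": [[-1, -0.002, 0, 0, 0], [-1, -0.004, 0, 0, 0.005], [-1, -0.006, 0, 0, 0.005], [-1, -0.008, 0, 0, 0], [-1, -0.008, 0, 0, 0]]}}

```text
clock: 11.18
eef_pos: [522.2, -69.9, 22.8]
tool_rot: [3.097, 0.023, 1.611]
force: [-0.2, -0.5, -0.1]
width: 0.1
```

```bash
python3 m.py|egrep -v "^(30|150) "
```

```text
[522.17147564 -69.92257226  22.75693605] [3.09723673 0.02340758 1.61110854] [-0.2323362  -0.50150116 -0.13515   ]
100 36 [ 79.5 -17.7  19.9   1.1 -30.9]
100 60 [ 80.8 -24.1 -22.3 -23.2  -6.3]
200 36 [ 49.9 -17.4  20.4   1.5 -30.3]
200 60 [ 44.6 -23.7 -21.9 -22.8  -5.1]
240 36 [ 36.5 -17.1  20.4   1.7 -29.8]
240 60 [ 28.3 -23.5 -21.4 -22.4  -4.8]
255 60 [ 21.3 -23.6  24.2   0.3  -2.8]
```

View pics/w4.png

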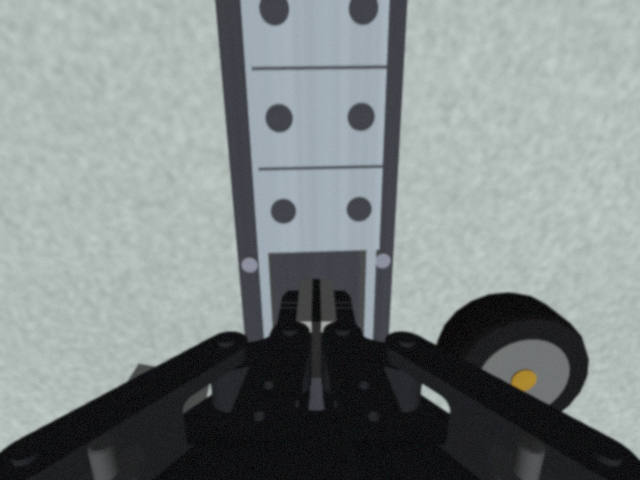

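Request:
{"fn": "send_rows", "kwargs": {"rows": [[-1, 0, 0, -0.01, 0], [-1, 0, 0, -0.015, 0], [-1, 0, 0, -0.02, 0], [-1, 0, 0, -0.03, 0], [-1, 0, 0, -0.03, 0], [-1, 0, 0, -0.03, 0], [-1, 0, 0, -0.02, 0], [-1, 0, 0, 0, 0]]}}

```text
clock: 11.9
eef_pos: [512.5, -69.6, 187.0]
tool_rot: [3.102, 0.02, 1.604]
force: [-0.0, -0.6, 0.1]
width: 0.1
```

```bash
python3 - <<'E'
from h import *
s=read_state();print(s["eef_pos"],s["tool_rot"])
p=get_image("wrist");cv2.imwrite("pics/w6.png",p["image"]);w=wc(p)
p2=get_image("scene");cv2.imwrite("pics/s6.png",cv2.resize(p2["image"][120:300,180:400],None,fx=3.3,fy=3.3,interpolation=cv2.INTER_CUBIC))
for n in ("end_stop",):
    for r in outline_of(p,n)[:1]:
        q=w[r["mask"]];print(r["box"],r["score"],np.nanpercentile(q,[1,50,99],axis=0).round(1))
# profile along x at lateral centre
c=318
for v in range(0,330,2):print(v,np.round(w[v,c],1).tolist(),end=";")
E
```

```text
[512.48014064 -69.63846903 187.00954316] [3.10156347 0.02018965 1.6041617 ]
0 [150.5, 1.5, 132.6];2 [149.5, 1.5, 133.4];4 [148.3, 1.5, 133.3];6 [146.7, 1.5, 131.9];8 [145.5, 1.5, 131.7];10 [144.6, 1.5, 132.5];12 [143.2, 1.5, 131.9];14 [142.3, 1.5, 133.1];16 [141.0, 1.5, 132.6];18 [139.8, 1.5, 132.3];20 [138.5, 1.5, 132.1];22 [137.5, 1.5, 133.0];24 [136.1, 1.5, 132.1];26 [135.1, 1.5, 132.7];28 [134.1, 1.5, 133.7];30 [132.4, 1.5, 131.7];32 [131.4, 1.5, 132.3];34 [129.9, 1.5, 131.4];36 [128.8, 1.5, 131.7];38 [127.8, 1.5, 133.0];40 [126.5, 1.5, 132.6];42 [125.4, 1.5, 133.4];44 [124.2, 1.5, 133.5];46 [123.0, 1.5, 133.5];48 [121.6, 1.5, 132.9];50 [120.3, 1.5, 132.6];52 [119.1, 1.5, 133.0];54 [117.8, 1.5, 132.3];56 [116.6, 1.5, 132.8];58 [115.5, 1.5, 134.0];60 [114.4, 1.5, 135.3];62 [112.8, 1.5, 132.6];64 [111.7, 1.5, 133.9];66 [110.2, 1.5, 132.3];68 [109.0, 1.5, 133.0];70 [107.7, 1.5, 132.8];72 [106.4, 1.5, 133.2];74 [105.2, 1.5, 133.9];76 [103.8, 1.5, 132.9];78 [102.6, 1.5, 133.8];80 [101.4, 1.5, 134.3];82 [99.9, 1.5, 132.4];84 [98.6, 1.5, 133.2];86 [97.4, 1.5, 134.3];88 [96.1, 1.5, 134.2
[... 2072 characters left out ...]
.9, 176.5];270 [-61.5, 1.9, 176.4];272 [-63.8, 1.9, 177.0];274 [-66.0, 1.9, 177.4];276 [-67.1, 1.9, 175.1];278 [-69.8, 1.9, 176.5];280 [11.1, 0.9, -5.3];282 [10.8, 0.9, -6.6];284 [10.8, 0.9, -8.3];286 [10.9, 0.8, -10.5];288 [10.6, 0.8, -11.7];290 [11.1, 0.8, -14.5];292 [11.0, 0.8, -15.9];294 [11.4, 0.8, -18.4];296 [10.4, 0.8, -18.1];298 [10.8, 0.8, -20.6];300 [11.5, 0.8, -23.4];302 [11.0, 0.8, -23.9];304 [11.7, 0.8, -26.8];306 [11.3, 0.8, -27.5];308 [11.0, 0.8, -28.4];310 [11.0, 0.7, -29.8];312 [11.3, 0.7, -31.7];314 [11.5, 0.7, -33.5];316 [10.8, 0.7, -33.5];318 [11.1, 0.7, -35.3];320 [11.4, 0.7, -37.0];322 [10.9, 0.7, -37.5];324 [9.9, 0.7, -37.0];326 [9.4, 0.7, -37.4];328 [8.8, 0.7, -37.7];
```

View pics/w6.png

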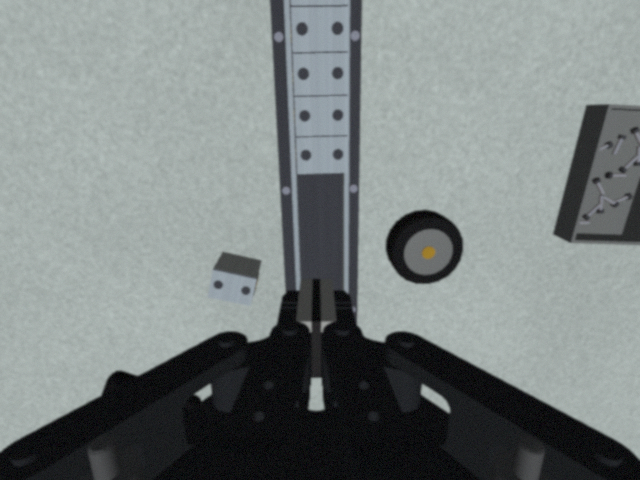

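View pics/s6.png

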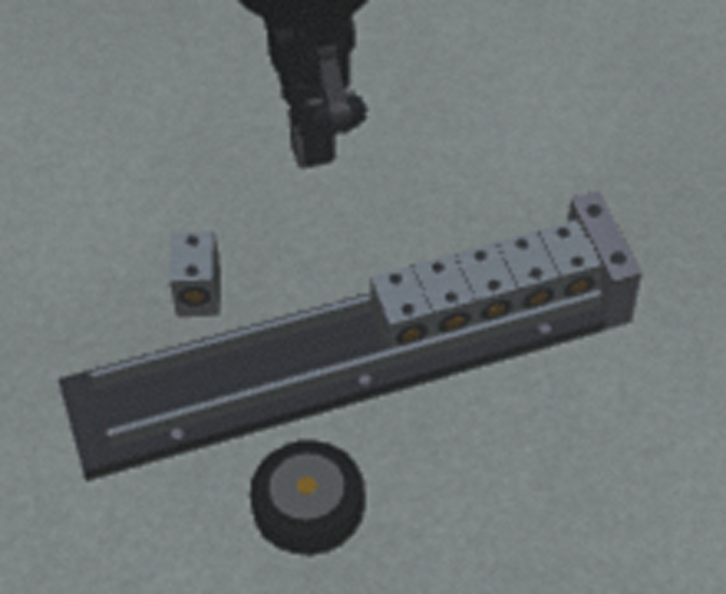

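The scene view shows the row closed up next to the stop (px ~600,240). I'll check the end-stop joint from above.

Request:
{"fn": "send_rows", "kwargs": {"rows": [[-1, 0.03, 0, 0, 0], [-1, 0.03, 0, 0, 0], [-1, 0.02, 0, 0, 0], [-1, 0, 0, 0, 0]]}}

```text
clock: 12.38
eef_pos: [504.0, 11.3, 176.3]
tool_rot: [3.118, 0.021, 1.598]
force: [-0.1, 0.2, -0.3]
width: -0.8
```

```bash
python3 - <<'E'
from h import *
s=read_state();print(s["eef_pos"],s["tool_rot"])
p=get_image("wrist");cv2.imwrite("pics/w7.png",p["image"]);w=wc(p)
for r in outline_of(p,"end_stop")[:1]:
        q=w[r["mask"]];print(r["box"],r["score"],np.nanpercentile(q,[1,50,99],axis=0).round(1))
g=cv2.cvtColor(p["image"],cv2.COLOR_BGR2GRAY)
for c in(316,322,328):
  q=[(v,round(float(w[v,c,0]),1),round(float(w[v,c,2])),int(g[v,c])) for v in range(20,300)if np.isfinite(w[v,c,0])]
  print(c,[a for a,b in zip(q,q[1:]) if abs(a[3]-b[3])>15 or abs(a[2]-b[2])>15])
cv2.imwrite("pics/w7z.png",cv2.resize(p["image"][0:260,230:410],None,fx=2.3,fy=2.3,interpolation=cv2.INTER_CUBIC))
E
```

```text
[503.96395073  11.33972761 176.28237501] [3.1179554  0.02056481 1.5980392 ]
[276.0, 54.2, 381.7, 94.4] 0.76 [[ 93.9 -25.5 117.5]
 [104.2   8.  119.6]
 [114.6  42.5 147.8]]
316 [(56, 123.2, 175, 148), (87, 95.6, 121, 129), (88, 95.0, 121, 113), (90, 93.9, 123, 94), (91, 93.1, 121, 114), (106, 83.6, 124, 135), (107, 82.9, 122, 111), (114, 78.3, 122, 86), (115, 77.6, 122, 106), (116, 77.0, 124, 126), (131, 66.9, 123, 149), (133, 65.5, 124, 119), (134, 64.8, 125, 135), (146, 56.5, 125, 145), (147, 55.9, 123, 121), (148, 55.2, 123, 93), (155, 50.4, 122, 66), (156, 49.5, 124, 83), (157, 48.8, 124, 107), (158, 48.2, 122, 134), (171, 38.7, 124, 145), (173, 37.3, 124, 121), (185, 28.5, 124, 138), (186, 27.9, 123, 107), (187, 26.7, 125, 77), (194, 21.9, 123, 67), (195, 20.8, 125, 84), (196, 20.1, 125, 116), (210, 9.5, 124, 124), (221, 0.8, 125, 140), (222, 0.2, 124, 111), (223, -0.6, 124, 76), (230, -6.2, 124, 65), (231, -6.8, 123, 89), (232, -8.5, 126, 124), (243, -17.3, 126, 147), (245, -18.3, 124, 120), (246, -19.9, 126, 137), (255, -27.2, 125, 143), (256, -27.5, 124, 117), (257, -28.8, 125, 83), (264, -34.1, 124, 70), (265, -35.4, 125, 101), (276, -45.0, 125, 139), (277, -63.9, 166, 108), (278, -64.7, 165, 68), (279, 11.1, -4, 35), (290, 11.3, -15, 0)]
322 [(56, 123.1, 175, 154), (88, 95.0, 120, 117), (90, 93.8, 122, 92), (91, 93.3, 123, 120), (131, 66.9, 123, 143), (133, 65.5, 122, 117), (171, 38.7, 124, 137), (173, 37.3, 124, 116), (210, 9.5, 124, 120), (243, -17.1, 125, 146), (276, -45.1, 126, 139), (277, -64.2, 166, 104), (278, -65.6, 167, 72)]
328 [(56, 123.2, 175, 150), (88, 94.9, 119, 113), (90, 93.9, 123, 97), (91, 93.3, 123, 128), (131, 66.8, 126, 139), (133, 65.5, 122, 115), (171, 38.7, 124, 134), (173, 37.0, 126, 123), (208, 11.0, 124, 136), (210, 9.5, 124, 117), (243, -17.4, 126, 136), (245, -18.9, 126, 120), (275, -44.6, 126, 148), (276, -44.9, 125, 131), (277, -64.3, 166, 97), (278, -65.4, 167, 69)]
```

View pics/w7z.png

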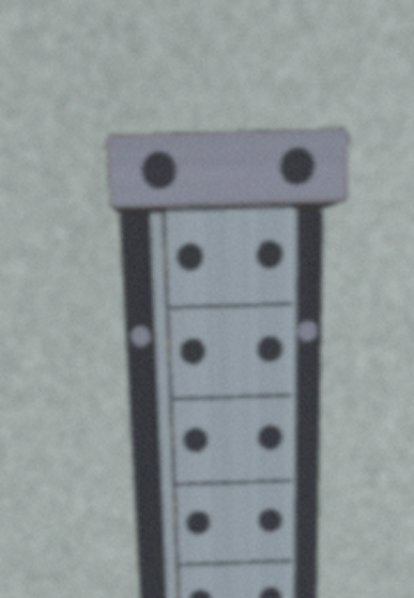

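The seams sit at tool x = 94, 66, 38, 10, −18 and −45, so the pitch is 28 mm and the first seam is the stop face. There are no gaps. I'll handle a last rest row, then hand in.

Request:
{"fn": "send_rows", "kwargs": {"rows": [[-1, 0, 0, -0.02, 0], [-1, 0, 0, 0, 0], [-1, 0, 0, 0, 0]]}}

```text
clock: 12.73
eef_pos: [501.9, 3.5, 194.7]
tool_rot: [3.123, 0.026, 1.59]
force: [0.4, 0.7, -0.7]
width: -0.2
```

```bash
python3 - <<'E'
from h import *
s=read_state();print(s["eef_pos"],s["force"],np.abs(s["qd"]).max())
p=get_image("scene")
for q in("spare_block","wheel","screwdriver","wrench","screw_tray"):
    r=recognise(p,q);print(q,[(np.round(d["box"]).astype(int).tolist(),round(d["score"],2)) for d in r[:1]])
print(finish_job())
E
```

```text
[501.92560722   3.47913389 194.74510947] [ 0.44312785  0.68632268 -0.71673331] 0.020848924499771562
spare_block [([228, 193, 248, 215], 0.61)]
wheel [([255, 251, 291, 287], 0.79)]
screwdriver [([460, 155, 501, 224], 0.74)]
wrench [([90, 232, 113, 302], 0.62)]
screw_tray [([299, 312, 369, 368], 0.61)]
the job is handed in; nothing more can be done
None
```

I pushed the five blocks about 100 mm along the channel as one train, using the shut fingers low between the walls, until they were home against the end stop. The job was handed in at about 12.8 s; no verdict is reported.

- **During the push:** the force stayed at about 3–5 N. The fingers then stopped moving and the force rose to about 11 N. I backed straight off and lifted clear.
- **Row position:** the wrist camera showed all the joints at about a 28 mm pitch, with the last one on the stop face. The row measured 139.4 mm against a nominal 140 mm, with no visible gap.
- **Bystanders:** the spare block, wheel, screwdriver, wrench and screw tray were within about 3 pixels of their starting places. I did not check the mug and mouse again, but the arm did not come down near them.
- **Hand:** it ended shut at z ≈ 195 mm, above the channel and clear, with no contact force.

**Disagreements:**
- The top and wrist cameras differed by about 2–3 mm on the channel's sideways position; I used the wrist camera.
- The tool drifted to about 2–3° of tilt during the moves.

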